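Swap the regulator module behind the filter capacitors

ROBOT

A 6-joint arm with a two-finger parallel gripper is mounted at the origin on the work surface. World frame = base frame: x ahead of the robot, y to its left, z up, the work surface at z = 0. Lengths are in m, angles in degrees, forces in N, time in s.
With the tool pointing down it reaches from about 0.35 to 0.875 m from the base axis. Payload 4.2 kg.
Tool frame: the origin (TCP) lies at the very end of the fingers, on their centre line; the grasp point (between the pads) lies 19 mm behind it (r.grip_point_offset is the distance from the TCP to the grasp point, in m); z points along the fingers, y is the line along which they close (so a half turn about z gives the same grasp; the last joint's range is limited). The gripper opens to 87 mm and grips with 3 to 60 N. Pads are 19 mm wide; open, the fingers measure 117 mm over their backs; the gripper's body (75 mm by 190 mm) begins 51 mm behind the grasp point.
Start: joints at [-53.652, 22.042, 0.453, 0, -68.411, -14.817], TCP at [0.229, -0.581, 0.223] pointing down, gripper open.
Joint ranges: [-179.83, 179.83], [-69.29, 118.12], [-61.27, 80.66], [-181.25, 117.63], [-171.15, -9.14], [-177.46, 177.46]. Speed limits (degrees/s): [159.86, 159.86, 180, 180, 180, 180].

INTERFACE

Orientations are given as a 3x3 rotation matrix whose columns are the frame's x, y, z axes.
In Python, from station import r, cams gives the robot as it stands. The module is installed in compiled form; this text tells all that it offers.
- The arm moves only by the shell command python3 -m handwheel 'ROWS'. ROWS is JSON, a list that holds one entry, the list of rows, each a list of 7 numbers: the turn, a rotation vector about the tool's x, y, z in units of 6 degrees (1.0 is 6 degrees), then the shift along the tool's x, y, z in m, then the finger opening in m, from 0 to 0.087. In form: [[[ax, ay, az, x, y, z, jaw], ...]]. A call has 1 to 12 rows; each row shifts and turns the commanded pose from where the row before left it, along the tool's axes as they then stand; what a row does not reach is not made up. A row lasts 1/10 s, in which the tool goes at most 50 mm and 8.59 degrees, less where a joint would pass 70% of its speed; a pose out of reach is approached as far as the arm can. A call with a gripper value outside its range is refused whole. The fingers move at their own pace and stop on an object; the grip force is fixed at half the most. Time passes only in rows, so rows that do not move let the fingers close. It gives the time, the measured TCP pose, the force, the opening and the grip force at its end, in the units of the state.
- r.sense(): the state, without advancing time (a new reading comes with each control period).
- cams.capture(name): name is "side" or "top"; returns the picture (400x640x3 uint8, red, green, blue); there is no depth.
- cams.get_calibration(name): a dict with "camera_matrix" (3x3 intrinsics, pixels), "rvec" (rotation vector, rad) and "tvec" (3), from world to camera coordinates, as OpenCV has them. Camera axes: x right, y down, z forward; pixel columns grow to the right and rows downward; lengths in m; the calibration is good to about 2 mm. A picture is of the moment at which its call begins. get_calibration takes no time and is no camera call.
- r.finish_job(): hands the job in; it is judged then, once.
The state is a dict: "time_s": time; "joints": joint angles; "joint_velocities": joint speeds; "effort": joint torques, N m; "tcp_pos": TCP position; "ee_rot": TCP orientation; "wrist_force": force on the tool from outside, world axes, zero at the start; "moment": the same for the moment, N m; "gripper_width": opening from 0.0 (shut) to 1.0 (fully open); "gripper_force": force on a finger pad.
Only numpy, scipy, OpenCV 4.12 (cv2) and the standard library are available. Lean on these libraries where they do the work, as an engineer would, in place of code of your own. Each camera call takes 0.05 s, during which the arm holds its last target. There are 200 camera calls.

TASK

Replace the faulty module (red label) in the open power-supply chassis: first stand both capacitors that are in its way upright on the yellow parking mat, then move the faulty module into the red tray, label up and flat on its floor, and set the spare module (green label) label up in the middle of the copper seat, lined up with it. Only then stand each capacitor back upright in the middle of the pad of its own colour, orange on orange and black on black. Leave the multimeter where it is.

Things in the scene. Friction and masses are not known exactly. Their poses are not given: they have to be found in the camera images.
- cap_orange_mid (a point): Orange filter capacitor: an upright orange cylinder, 44 mm diameter, 100 mm tall (two small brass terminals stand 5 mm above its aluminium top), about 0.18 kg. At the start it stands loose on the orange pad. The point is at its centre, 50 mm above its underside; z is its upright axis.
- cap_black_mid (a point): Black filter capacitor: an upright black cylinder, 44 mm diameter, 100 mm tall (two small brass terminals stand 5 mm above its aluminium top), about 0.18 kg. At the start it stands loose on the black pad. The point is at its centre, 50 mm above its underside; z is its upright axis.
- faulty_mid (a point): Faulty regulator module: a finned aluminium heatsink block on a green circuit board, with a red label on top, 30 x 50 x 36 mm (its own x, y, z), about 0.11 kg, a rigid block that may be gripped on any side face. The point is at its centre, 18 mm above its underside; z is up. At the start it sits on the copper seat in the chassis, behind the capacitors (12 mm from them), its y along the seat's y.
- spare_mid (a point): Spare regulator module: the same block with a green label on top, 30 x 50 x 36 mm (its own x, y, z), about 0.11 kg, a rigid block that may be gripped on any side face. The point is at its centre, 18 mm above its underside; z is up. At the start it lies on the bench to one side, turned up to 70 degrees either way.
- seat: Fixed flat copper plate 42 x 62 x 3 mm (x, y, z), origin at centre of underside. A module sits on it x along x, y along y (either way round). It is on the floor of the white chassis: 170 x 200 mm, rim 22 mm above the bench, centred 32 mm towards the seat's -x; 20 mm tall green blocks stand 74 mm to either side. Pad centres: 49 mm towards -x, 39 mm to either side.
- pad_orange: Orange pad: a fixed flat orange disc, 54 mm diameter, 3 mm thick, with a tab 40 mm wide that reaches 58 mm from the disc's centre towards its own -x, on the floor of the white chassis. Origin on the disc's axis at its underside: the top face is 3 mm higher. Left or right varies.
- pad_black: Black pad: a fixed flat black disc, 54 mm diameter, 3 mm thick, with a tab 40 mm wide that reaches 58 mm from the disc's centre towards its own -x, on the floor of the white chassis. Origin on the disc's axis at its underside: the top face is 3 mm higher. Left or right varies.
- park: Parking mat: a fixed flat yellow mat, 130 x 180 x 3 mm (its x, y, z), at one side on the bench; room for both capacitors. Origin at the centre of its underside.
- tray: Red tray for faulty parts: fixed, open, 116 x 106 mm outside (its x, y), floor 3 mm thick, walls 3 mm thick, rim 11 mm above the bench. Origin at the centre of its underside.
- meter: Multimeter, a bystander: a grey box 80 x 150 x 34 mm with a dark dial and a green display, loose, to one side on the bench. Origin at the centre of its underside.

How it is judged (in metres and radians):
On the way, in this order (a step that is already met when the one before it is completed fails the run):
1. both capacitors stand upright and released on the parking mat, the faulty module still in its seat (x of cap_orange_mid in the frame of park between -0.065 and 0.065 m and y of cap_orange_mid in the frame of park between -0.09 and 0.09 m and z of each of cap_orange_mid, cap_black_mid in the frame of park below 0.058 m and angle between each of cap_orange_mid, cap_black_mid's own z axis and vertical below 0.1 rad and linear speed of each of cap_orange, cap_black below 0.02 m/s and contact force between each of cap_orange, cap_black and the fingers below 0.05 N and x of cap_black_mid in the frame of park between -0.065 and 0.065 m and y of cap_black_mid in the frame of park between -0.09 and 0.09 m and distance of faulty_mid from where it was at the start of the episode below 0.012 m), for 0.2 s.
2. the faulty module lies flat and released in the red tray, both capacitors still on the mat (x of faulty_mid in the frame of tray between -0.055 and 0.055 m and y of faulty_mid in the frame of tray between -0.05 and 0.05 m and z of faulty_mid in the frame of tray below 0.026 m and angle between each of faulty_mid, cap_orange_mid, cap_black_mid's own z axis and vertical below 0.1 rad and linear speed of each of faulty, cap_orange, cap_black below 0.02 m/s and contact force between each of faulty, cap_orange, cap_black and the fingers below 0.05 N and x of cap_orange_mid in the frame of park between -0.065 and 0.065 m and y of cap_orange_mid in the frame of park between -0.09 and 0.09 m and z of each of cap_orange_mid, cap_black_mid in the frame of park below 0.058 m and x of cap_black_mid in the frame of park between -0.065 and 0.065 m and y of cap_black_mid in the frame of park between -0.09 and 0.09 m), for 0.2 s.
3. the spare module sits released in the seat, both capacitors still on the mat (horizontal distance between spare_mid and seat below 0.012 m and z of spare_mid in the frame of seat below 0.026 m and angle between the y axis of spare_mid and the y axis of seat, either way round below 0.2 rad and angle between each of spare_mid, cap_orange_mid, cap_black_mid's own z axis and vertical below 0.1 rad and linear speed of each of spare, cap_orange, cap_black below 0.02 m/s and contact force between each of spare, cap_orange, cap_black and the fingers below 0.05 N and x of cap_orange_mid in the frame of park between -0.065 and 0.065 m and y of cap_orange_mid in the frame of park between -0.09 and 0.09 m and z of each of cap_orange_mid, cap_black_mid in the frame of park below 0.058 m and x of cap_black_mid in the frame of park between -0.065 and 0.065 m and y of cap_black_mid in the frame of park between -0.09 and 0.09 m), for 0.2 s.
At the end, for the whole second after the job is handed in: Capacitors upright on their own colour's pad within 12 mm of its centre; spare label up on the seat within 12 mm and 0.2 rad (either way round); faulty module flat, label up, on the tray floor; upright to 0.1 rad; multimeter within 15 mm of its start; all released and at rest (horizontal distance between cap_orange_mid and pad_orange below 0.012 m and z of cap_orange_mid in the frame of pad_orange below 0.058 m and angle between each of cap_orange_mid, cap_black_mid, spare_mid, faulty_mid's own z axis and vertical below 0.1 rad and linear speed of each of cap_orange, cap_black, spare, faulty below 0.02 m/s and contact force between each of cap_orange, cap_black, spare, faulty and the fingers below 0.05 N and horizontal distance between cap_black_mid and pad_black below 0.012 m and z of cap_black_mid in the frame of pad_black below 0.058 m and horizontal distance between spare_mid and seat below 0.012 m and z of spare_mid in the frame of seat below 0.026 m and angle between the y axis of spare_mid and the y axis of seat, either way round below 0.2 rad and x of faulty_mid in the frame of tray between -0.055 and 0.055 m and y of faulty_mid in the frame of tray between -0.05 and 0.05 m and z of faulty_mid in the frame of tray below 0.026 m and distance of meter from where it was at the start of the episode below 0.015 m); the robot touches nothing.
It fails at once if the multimeter is pushed more than 30 mm (distance of meter from where it was at the start of the episode above 0.03 m).
It fails at once if a capacitor is tipped over (angle between any of cap_orange_mid, cap_black_mid's own z axis and vertical above 0.6 rad).
It also fails if it takes over 131 s, if anything falls off the work surface, if the arm or the gripper's body presses on something with over 40 N, if the wrist force passes 120 N, or if a joint passes its speed limit or range.

## Working session

There is one attempt and no reset: what is moved stays moved. The work goes in short steps, Python scripts to look and compute and a shell command to move; the robot and the scene stay as the last step left them, time stands still between calls to the robot, and variables do not carry over. Pictures are saved under pics/ and viewed, at most 14 in all, crops included, and the job is handed in when it is done.

```bash
mkdir -p pics; python3 - <<'E'
from station import r,cams
import cv2,numpy as np
for n in("top","side"):
    im=cams.capture(n); cv2.imwrite(f"pics/{n}0.png",im[:,:,::-1]); c=cams.get_calibration(n)
    R=cv2.Rodrigues(np.array(c["rvec"],float))[0]; print(n,c["camera_matrix"],R.round(3).tolist(),(-R.T@np.array(c["tvec"]).ravel()).round(3))
s=r.sense();print(s["tcp_pos"],np.round(s["ee_rot"],3),s["gripper_width"],s["time_s"])
E
```

```text
top [[404.277597     0.         322.02316316]
 [  0.         404.277597   202.82645399]
 [  0.           0.           1.        ]] [[0.014, -1.0, 0.019], [-0.99, -0.016, -0.137], [0.137, -0.017, -0.99]] [0.402 0.003 0.863]
side [[474.12757245   0.         313.06963897]
 [  0.         474.12757245 191.92765269]
 [  0.           0.           1.        ]] [[-0.955, -0.294, 0.022], [-0.203, 0.603, -0.772], [0.214, -0.742, -0.636]] [0.255 0.874 0.811]
[ 0.22920157 -0.58087887  0.22158839] [[-0.93  -0.367 -0.001]
 [-0.367  0.93   0.002]
 [ 0.     0.002 -1.   ]] 0.9982020826792474 0.1
```

View pics/top0.png

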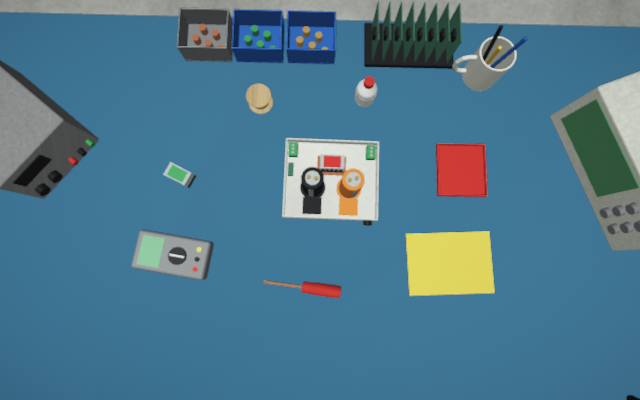

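View pics/side0.png

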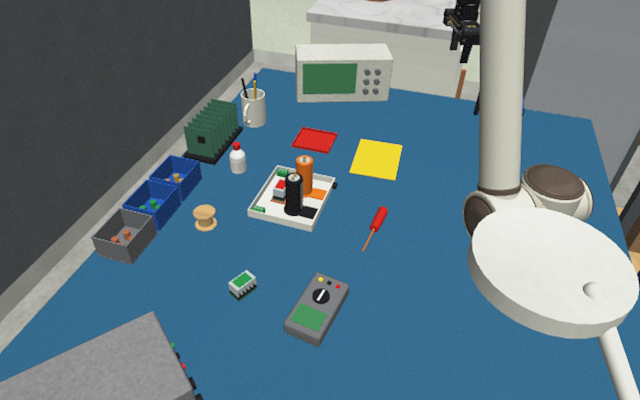

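Top view: the chassis is around (331,180), with the black capacitor at (312,180) on the left and the orange one at (352,182) on the right. The faulty module is at (331,163), the spare at (179,174), the tray at (462,170), the mat at (450,264) and the meter at (173,255). The side view shows the same things: black cap top (294,178), orange cap top (305,161), spare (242,284).

```bash
cat > h.py <<'E'
import cv2,numpy as np
from station import r,cams
def cal(n):
    c=cams.get_calibration(n);R=cv2.Rodrigues(np.array(c["rvec"],float))[0];t=np.array(c["tvec"],float).ravel()
    return np.array(c["camera_matrix"],float),R,t
def ray(n,p):
    K,R,t=cal(n);d=R.T@np.linalg.solve(K,[p[0],p[1],1.]);return -R.T@t,d/np.linalg.norm(d)
def onz(n,p,z):
    o,d=ray(n,p);return o+d*(z-o[2])/d[2]
def tri(a,b):
    (o,d),(p,e)=ray("top",a),ray("side",b)
    s=np.linalg.lstsq(np.c_[d,-e],p-o,rcond=None)[0];A=o+d*s[0];B=p+e*s[1];return (A+B)/2,np.linalg.norm(A-B)
def blob(im,f,box):
    x0,y0,x1,y1=box;sub=cv2.resize(im[y0:y1,x0:x1],None,fx=4,fy=4,interpolation=cv2.INTER_CUBIC)
    h=cv2.cvtColor(sub,cv2.COLOR_RGB2HSV).astype(int);m=f(h[...,0],h[...,1],h[...,2]).astype(np.uint8)
    cs=cv2.findContours(m,cv2.RETR_EXTERNAL,cv2.CHAIN_APPROX_NONE)[0]
    if not cs:return None
    c=max(cs,key=cv2.contourArea)
    c=((c.reshape(-1,2)+.5)/4-.5+[x0,y0]).astype(np.float32);M=cv2.moments(c)
    return c,np.array([M["m10"],M["m01"]])/M["m00"],M["m00"]
def rect(n,c,z):
    w=np.array([onz(n,p,z)[:2] for p in c],np.float32);(cx,cy),(a,b),t=cv2.minAreaRect(w)
    if a<b:a,b,t=b,a,t+90     # t: direction of long side
    return np.round([cx,cy,a,b],4),round((t+90)%180-90,2)
yel=lambda h,s,v:(h>22)&(h<35)&(s>120)&(v>100)
red=lambda h,s,v:((h<6)|(h>172))&(s>140)&(v>80)
grn=lambda h,s,v:(h>55)&(h<85)&(s>90)&(v>110)
wht=lambda h,s,v:(s<50)&(v>130)
org=lambda h,s,v:(h>7)&(h<20)&(s>150)&(v>120)
blk=lambda h,s,v:(v<45)
alu=lambda h,s,v:(s<60)&(v>110)
E
python3 - <<'E'
from h import *
T=cams.capture("top");S=cams.capture("side")
def both(nm,f,bt,bs,z,ft=None):
    a=blob(T,f,bt);b=blob(S,f,bs);p,e=tri(a[1],b[1])
    print(nm,a[1].round(1),b[1].round(1),"tri",p.round(4),"gap",round(e,4),"rect",rect("top",a[0],z),rect("side",b[0],z))
both("mat",yel,(395,222,505,305),(340,130,410,185),.003)
both("tray",red,(425,135,497,205),(285,120,345,157),.011)
both("green",grn,(160,155,200,192),(225,268,260,295),.036)
both("redlab",red,(312,150,350,172),(268,172,292,200),.042)
both("capB",alu,(302,166,322,188),(286,170,302,182),.105)
both("capO",alu,(342,168,364,192),(297,153,313,164),.105)
both("chassis",lambda h,s,v:((s<60)&(v>110)),(275,130,388,228),(240,160,340,232),.022)
both("meter",lambda h,s,v:(s<90)&(v>40)&(v<250),(125,222,222,285),(280,268,355,350),.034)
a=blob(T,lambda h,s,v:(s<110)&(v>20),(275,130,388,228))
for nm,f,b in(("tabO",org,(335,197,365,218)),("tabB",blk,(298,198,326,216))):
    a=blob(T,f,b);print(nm,a[1],rect("top",a[0],.006))
cv2.imwrite("pics/crop.png",cv2.resize(np.hstack([T[130:230,275:385],cv2.resize(S[150:235,240:345],(110,100))]),None,fx=3.6,fy=3.6,interpolation=cv2.INTER_CUBIC)[:,:,::-1])
E
```

```text
mat [449.2 263. ] [376.4 159.2] tri [ 0.3964 -0.2855 -0.0054] gap 0.0002 rect (array([ 0.3971, -0.2831,  0.1789,  0.1284]), -87.44) (array([ 0.3961, -0.2798,  0.1833,  0.1302]), -87.52)Traceback (most recent call last):
  File "<stdin>", line 7, in <module>
  File "<stdin>", line 5, in both
  File "h.py", line 22, in rect
    w=np.array([onz(n,p,z)[:2] for p in c],np.float32);(cx,cy),(a,b),t=cv2.minAreaRect(w)
                ~~~^^^^^^^
  File "h.py", line 9, in onz
    o,d=ray(n,p);return o+d*(z-o[2])/d[2]
        ~~~^^^^^
  File "h.py", line 7, in ray
    K,R,t=cal(n);d=R.T@np.linalg.solve(K,[p[0],p[1],1.]);return -R.T@t,d/np.linalg.norm(d)
          ~~~^^^
  File "h.py", line 4, in cal
    c=cams.get_calibration(n);R=cv2.Rodrigues(np.array(c["rvec"],float))[0];t=np.array(c["tvec"],float).ravel()
ValueError: time passes only in moves, steps and waits
```

```bash
sed -i 's/^def cal(n):/import functools\n@functools.lru_cache(None)\ndef cal(n):/' h.py
cat > m.py <<'E'
from h import *
T=cams.capture("top");S=cams.capture("side")
def both(nm,f,bt,bs,z):
  try:
    a=blob(T,f,bt);b=blob(S,f,bs);p,e=tri(a[1],b[1])
    print(nm,a[1].round(1),b[1].round(1),"tri",p.round(4),"gap",round(e,4),"rect",rect("top",a[0],z),rect("side",b[0],z))
  except Exception as x:print(nm,x)
both("mat",yel,(395,222,505,305),(340,130,410,185),.003)
both("tray",red,(425,135,497,205),(285,120,345,157),.011)
both("green",grn,(160,155,200,192),(225,268,260,295),.036)
both("redlab",red,(312,150,350,172),(268,172,292,200),.042)
both("capB",alu,(302,166,322,188),(286,170,302,182),.105)
both("capO",alu,(342,168,364,192),(297,153,313,164),.105)
both("chassis",lambda h,s,v:((s<60)&(v>110)),(275,130,388,228),(240,160,340,232),.022)
both("meter",lambda h,s,v:(s<90)&(v>40)&(v<250),(125,222,222,285),(280,268,355,350),.034)
for nm,f,b in(("tabO",org,(335,197,365,218)),("tabB",blk,(298,198,326,216))):
    a=blob(T,f,b);print(nm,a[1],rect("top",a[0],.006))
cv2.imwrite("pics/crop.png",cv2.resize(np.hstack([T[130:230,275:385],cv2.resize(S[150:235,240:345],(110,100))]),None,fx=3.6,fy=3.6,interpolation=cv2.INTER_CUBIC)[:,:,::-1])
E
python3 m.py
```

```text
mat [449.2 263. ] [376.4 159.2] tri [ 0.3964 -0.2855 -0.0053] gap 0.0002 rect (array([ 0.3971, -0.2831,  0.1789,  0.1284]), -87.45) (array([ 0.396 , -0.2798,  0.1832,  0.1302]), -87.49)
tray [461.1 169.7] [314.3 139.8] tri [ 0.5991 -0.3155  0.0013] gap 0.0001 rect (array([ 0.5976, -0.3119,  0.1162,  0.1074]), 0.02) (array([ 0.5961, -0.3038,  0.1187,  0.118 ]), -89.86)
green [176.7 173.1] [241.6 279.6] tri [0.5735 0.2914 0.0341] gap 0.0 rect (array([0.5731, 0.2906, 0.0347, 0.0225]), 63.41) (array([0.5728, 0.2926, 0.0351, 0.024 ]), 62.71)
redlab [331.7 161.1] [280.8 184.1] tri [ 0.6038 -0.03    0.0398] gap 0.0003 rect (array([ 0.6031, -0.0299,  0.0332,  0.0219]), 89.96) (array([ 0.6018, -0.0285,  0.0342,  0.0231]), 88.51)
capB [312.  177.4] [293.5 177.4] tri [0.5551 0.0098 0.1033] gap 0.0006 rect (array([0.5552, 0.0098, 0.0291, 0.0291]), 0.99) (array([0.5546, 0.0107, 0.0315, 0.0287]), 76.97)
capO [352.9 178.9] [306.9 159.6] tri [ 0.5496 -0.0688  0.1055] gap 0.0077 rect (array([ 0.5538, -0.0684,  0.0271,  0.0271]), -44.96) (array([ 0.5456, -0.0691,  0.0228,  0.0112]), -78.33)
chassis [330.8 179.1] [287.9 201.6] tri [ 0.5806 -0.03   -0.0152] gap 0.0085 rect (array([ 0.5703, -0.0295,  0.2021,  0.1732]), 88.84) (array([ 0.5673, -0.0259,  0.243 ,  0.1778]), 88.82)
meter [171.9 254.6] [316.1 308.8] tri [0.4068 0.2981 0.0124] gap 0.0016 rect (array([0.4062, 0.2902, 0.1541, 0.0792]), 80.79) (array([0.4033, 0.3072, 0.1642, 0.0849]), 80.81)
tabO [347.93639765 205.58617857] (array([ 0.5156, -0.0669,  0.038 ,  0.037 ]), 0.45)
tabB [303.40870787 209.49016854] (array([0.5046, 0.0271, 0.014 , 0.007 ]), 33.32)
```

View pics/crop.png

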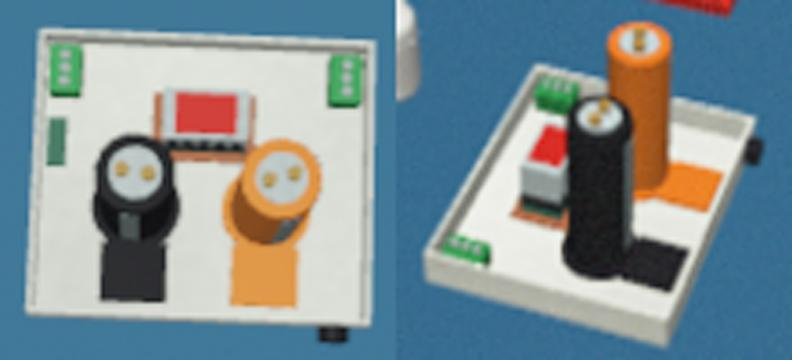

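The crop shows the faulty module sitting on the copper seat behind the two caps, with tabs towards the robot. The seat is near (0.602, -0.030), and the pads near (0.554, 0.010) for black and (0.553, -0.068) for orange, with chassis yaw about -1.2°. The triangulated tops agree: caps 0.104, module 0.040. First I'll turn so the jaws close along y.

```bash
cat > c.py <<'E'
import sys,numpy as np
from scipy.spatial.transform import Rotation as Ro
from station import r
x,y,z,w=map(float,sys.argv[1:5]);s=r.sense();R=np.array(s["ee_rot"]);p=np.array(s["tcp_pos"])
a=np.radians(w);yy=np.array([np.cos(a),np.sin(a),0]);zz=np.array([0,0,-1.]);G=np.c_[np.cross(yy,zz),yy,zz]
print("t",round(s["time_s"],2),"p",p.round(4),"turn",(np.degrees(Ro.from_matrix(R.T@G).as_rotvec())/6).round(2),"shift now",(R.T@([x,y,z]-p)).round(4),"after turn",(G.T@([x,y,z]-p)).round(4),"w",round(s["gripper_width"]*87,1),"F",np.round(s["wrist_force"],1),"g",round(float(np.max(s["gripper_force"])),1))
E
python3 -m handwheel '[[[0,0,1.25,0,0,0,0.087],[0,0,1.25,0,0,0,0.087],[0,0,1.25,0,0,0,0.07],[0,0,0,0,0,0,0.064],[0,0,0,0,0,0,0.064]]]'; python3 c.py 0.553 -0.068 0.17 88.84
```

```text
time_s: 0.8
tcp_pos: [0.2294, -0.5813, 0.2225]
ee_rot: [[-1.0, 0.014, -0.0], [0.014, 1.0, 0.0], [0.0, 0.0, -1.0]]
wrist_force: [0.4, 0.4, -0.3]
gripper_width: 0.812
gripper_force: 0.0
t 0.8 p [ 0.2294 -0.5813  0.2225] turn [ 0.   -0.    0.06] shift now [-0.3163  0.5179  0.0525] after turn [-0.3132  0.5198  0.0525] w 70.7 F [ 0.4  0.4 -0.3] g 0.0
```

```bash
python3 -m handwheel '[[[0,0,0.06,-0.012,0.02,0,0.064],[0,0,0,-0.025,0.041,0,0.064],[0,0,0,-0.025,0.041,0,0.064],[0,0,0,-0.025,0.041,0,0.064],[0,0,0,-0.025,0.041,0,0.064],[0,0,0,-0.025,0.041,0,0.064],[0,0,0,-0.025,0.041,0,0.064],[0,0,0,-0.025,0.041,0,0.064],[0,0,0,-0.025,0.041,0,0.064],[0,0,0,-0.025,0.041,0,0.064],[0,0,0,-0.025,0.041,0,0.064],[0,0,0,-0.025,0.041,0,0.064]]]' >/dev/null; python3 c.py 0.553 -0.068 0.055 88.84
```

```text
t 2.0 p [ 0.5279 -0.1152  0.223 ] turn [-0.    0.01 -0.  ] shift now [-0.024   0.0477  0.168 ] after turn [-0.0241  0.0477  0.168 ] w 64.3 F [ 0.  -0.8 -0. ] g 0.0
```

```bash
python3 -m handwheel '[[[0,0,0,-0.012,0.024,0.01,0.064],[0,0,0,-0.012,0.0237,0.018,0.064],[0,0,0,0,0,0.03,0.064],[0,0,0,0,0,0,0.064],[0,0,0,0,0,0,0.064]]]' >/dev/null; python3 c.py 0.553 -0.068 0.055 88.84; python3 - <<'E'
from h import *
for n,b in(("top",(260,90,440,250)),("side",(230,60,380,240))):
    im=cams.capture(n);x0,y0,x1,y1=b;cv2.imwrite(f"pics/a_{n}.png",cv2.resize(im[y0:y1,x0:x1],None,fx=2.5,fy=2.5)[:,:,::-1])
a=cv2.imread("pics/a_top.png");b=cv2.imread("pics/a_side.png");b=cv2.resize(b,(int(b.shape[1]*400/b.shape[0]),400));cv2.imwrite("pics/a.png",np.hstack([a[:400],b]))
E
```

```text
t 2.5 p [ 0.5522 -0.0702  0.1648] turn [-0.01 -0.01 -0.01] shift now [-0.0008  0.0023  0.1098] after turn [-0.0007  0.0022  0.1098] w 64.0 F [ 0.4 -0.6  0.8] g 0.0
```

View pics/a.png

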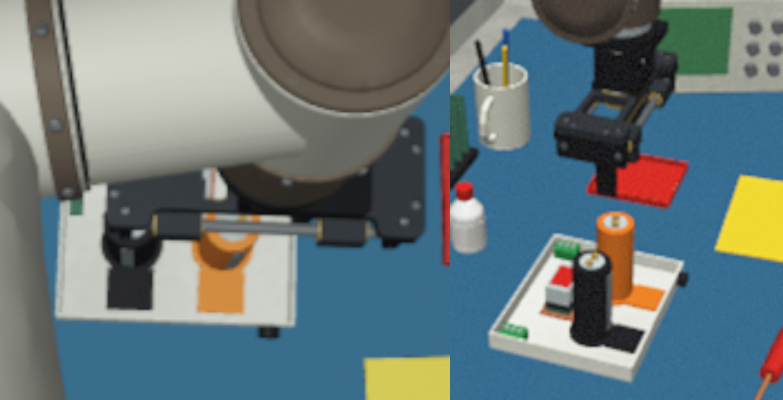

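The gripper is over the orange cap and straddles it in y. I'll descend and close.

```bash
python3 -m handwheel '[[[0,0,0,-0.001,0.002,0.02,0.064],[0,0,0,0,0,0.025,0.064],[0,0,0,0,0,0.025,0.064],[0,0,0,0,0,0.025,0.064],[0,0,0,0,0,0.015,0.064],[0,0,0,0,0,0,0.064],[0,0,0,0,0,0,0.03],[0,0,0,0,0,0,0.03],[0,0,0,0,0,0,0.03],[0,0,0,0,0,0,0.03],[0,0,0,0,0,0,0.03],[0,0,0,0,0,0,0.03]]]' ; python3 c.py 0.375 -0.245 0.2 88.84
```

```text
time_s: 3.8
tcp_pos: [0.5543, -0.0677, 0.0559]
ee_rot: [[-1.0, 0.023, 0.002], [0.023, 1.0, 0.0], [-0.002, 0.0, -1.0]]
wrist_force: [-1.2, 1.4, 5.3]
gripper_width: 0.499
gripper_force: 30.0
t 3.8 p [ 0.5543 -0.0677  0.0559] turn [ 0.    0.02 -0.02] shift now [ 0.1749 -0.1813 -0.1446] after turn [ 0.1756 -0.1809 -0.1441] w 43.4 F [-1.2  1.4  5.3] g 30.0
```

```bash
python3 -m handwheel '[[[0,0,0,0,0,-0.01,0.03],[0,0,0,0,0,-0.025,0.03],[0,0,0,0,0,-0.025,0.03],[0,0,0,0.015,-0.016,-0.01,0.03],[0,0,0,0.025,-0.026,0,0.03],[0,0,0,0.03,-0.031,0,0.03],[0,0,0,0.03,-0.031,0,0.03],[0,0,0,0.03,-0.031,0,0.03],[0,0,0,0.025,-0.026,0,0.03],[0,0,0,0.015,-0.016,0,0.03],[0,0,0,0.006,-0.004,0,0.03],[0,0,0,0,0,0,0.03]]]' ; python3 c.py 0.375 -0.245 0.053 88.84
```

```text
time_s: 5.0
tcp_pos: [0.3721, -0.245, 0.1245]
ee_rot: [[-1.0, 0.025, -0.001], [0.025, 1.0, 0.0], [0.001, 0.0, -1.0]]
wrist_force: [-0.3, 0.1, -1.5]
gripper_width: 0.495
gripper_force: 30.0
t 5.0 p [ 0.3721 -0.245   0.1245] turn [ 0.   -0.01 -0.05] shift now [-0.003   0.0001  0.0715] after turn [-0.0029  0.0001  0.0715] w 43.0 F [-0.3  0.1 -1.5] g 30.0
```

```bash
python3 -m handwheel '[[[0,0,0,-0.003,0,0.015,0.03],[0,0,0,0,0,0.02,0.03],[0,0,0,0,0,0.016,0.03],[0,0,0,0,0,0.01,0.03],[0,0,0,0,0,0.005,0.03],[0,0,0,0,0,0.002,0.03],[0,0,0,0,0,0.001,0.03],[0,0,0,0,0,0.001,0.03],[0,0,0,0,0,0,0.03],[0,0,0,0,0,0,0.03]]]' ; python3 c.py 0.375 -0.245 0.053 88.84
```

```text
time_s: 6.0
tcp_pos: [0.3763, -0.245, 0.0549]
ee_rot: [[-1.0, 0.023, 0.001], [0.023, 1.0, -0.0], [-0.001, -0.0, -1.0]]
wrist_force: [0.2, 0.3, -2.4]
gripper_width: 0.502
gripper_force: 30.0
t 6.0 p [ 0.3763 -0.245   0.0549] turn [-0.    0.01 -0.03] shift now [ 0.0014 -0.      0.0019] after turn [ 0.0013 -0.      0.0019] w 43.7 F [ 0.2  0.3 -2.4] g 30.0
```

```bash
python3 -m handwheel '[[[0,0,0,0,0,0.001,0.03],[0,0,0,0,0,0.001,0.03],[0,0,0,0,0,0,0.03]]]' | grep -E "tcp|wrist"; python3 -m handwheel '[[[0,0,0,0,0,0.001,0.03],[0,0,0,0,0,0,0.03],[0,0,0,0,0,0,0.03]]]'  | grep -E "tcp|wrist"
```

```text
tcp_pos: [0.3762, -0.245, 0.0529]
wrist_force: [-0.7, 0.6, 1.5]
tcp_pos: [0.3763, -0.245, 0.0528]
wrist_force: [-2.8, 2.9, 9.6]
```

Contact shows in the wrist force. I'll open, rise and head to the black cap.

```bash
python3 -m handwheel '[[[0,0,0,0,0,-0.001,0.03],[0,0,0,0,0,0,0.064],[0,0,0,0,0,0,0.064],[0,0,0,0,0,0,0.064],[0,0,0,0,0,0,0.064],[0,0,0,0,0,-0.02,0.064],[0,0,0,0,0,-0.035,0.064],[0,0,0,0,0,-0.035,0.064],[0,0,0,0,0,-0.03,0.064],[0,0,0,-0.015,0.02,0,0.064],[0,0,0,-0.025,0.035,0,0.064],[0,0,0,-0.025,0.035,0,0.064]]]' ; python3 c.py 0.5545 0.01 0.165 88.84
```

```text
time_s: 7.8
tcp_pos: [0.4437, -0.1557, 0.1731]
ee_rot: [[-1.0, 0.025, 0.001], [0.025, 1.0, 0.0], [-0.001, 0.0, -1.0]]
wrist_force: [1.3, -0.1, -0.1]
gripper_width: 0.736
gripper_force: 0.0
t 7.8 p [ 0.4437 -0.1557  0.1731] turn [ 0.    0.01 -0.04] shift now [-0.1066  0.1684  0.0082] after turn [-0.1074  0.1679  0.0081] w 64.0 F [ 1.3 -0.1 -0.1] g 0.0
```

```bash
python3 -m handwheel '[[[0,0,-0.04,-0.024,0.036,0,0.064],[0,0,0,-0.024,0.038,0,0.064],[0,0,0,-0.024,0.038,0,0.064],[0,0,0,-0.02,0.034,0,0.064],[0,0,0,-0.012,0.018,0.005,0.064],[0,0,0,0,0,0,0.064],[0,0,0,0,0,0,0.064]]]' >/dev/null; python3 c.py 0.5548 0.01 0.055 88.84; python3 - <<'E'
from h import *
T=cams.capture("top");S=cams.capture("side")
cv2.imwrite("pics/b.png",cv2.resize(np.hstack([S[110:250,240:420],T[200:340,380:520]]),None,fx=2.4,fy=2.4)[:,:,::-1])
E
```

```text
t 8.5 p [0.5497 0.0052 0.1668] turn [-0.   -0.02  0.01] shift now [-0.0052  0.0049  0.1118] after turn [-0.005   0.0049  0.1118] w 64.2 F [ 0.4 -0.3  0.3] g 0.0
```

View pics/b.png

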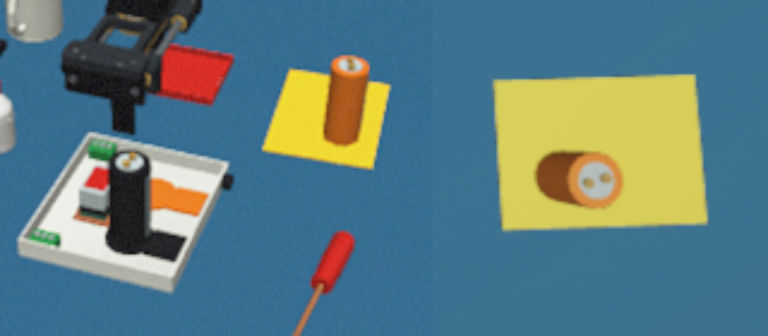

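The orange cap stands upright on the mat, with its base near the mat's left-centre in the top view. Next is the black cap.

```bash
python3 -m handwheel '[[[0,0,0,-0.005,0.005,0.02,0.064],[0,0,0,0,0,0.025,0.064],[0,0,0,0,0,0.025,0.064],[0,0,0,0,0,0.025,0.064],[0,0,0,0,0,0.016,0.064],[0,0,0,0,0,0,0.064],[0,0,0,0,0,0,0.03],[0,0,0,0,0,0,0.03],[0,0,0,0,0,0,0.03],[0,0,0,0,0,0,0.03],[0,0,0,0,0,0,0.03],[0,0,0,0,0,0,0.03]]]' ; python3 c.py 0.42 -0.325 0.16 88.84
```

```text
time_s: 9.8
tcp_pos: [0.5563, 0.0106, 0.0577]
ee_rot: [[-1.0, 0.018, 0.002], [0.018, 1.0, 0.0], [-0.002, 0.0, -1.0]]
wrist_force: [-0.0, 1.1, 5.8]
gripper_width: 0.502
gripper_force: 30.0
t 9.8 p [0.5563 0.0106 0.0577] turn [0.   0.02 0.02] shift now [ 0.1299 -0.338  -0.1026] after turn [ 0.1295 -0.3383 -0.1023] w 43.7 F [-0.   1.1  5.8] g 30.0
```

```bash
python3 -m handwheel '[[[0,0,0,0,0,-0.01,0.03],[0,0,0,0,0,-0.025,0.03],[0,0,0,0,0,-0.03,0.03],[0,0,0,0,-0.01,-0.025,0.03],[0,0,0,0.01,-0.03,0,0.03],[0,0,0,0.014,-0.036,0,0.03],[0,0,0,0.014,-0.036,0,0.03],[0,0,0,0.014,-0.036,0,0.03],[0,0,0,0.014,-0.036,0,0.03],[0,0,0,0.014,-0.036,0,0.03],[0,0,0,0.014,-0.036,0,0.03],[0,0,0,0.014,-0.036,0,0.03]]]' >/dev/null; python3 -m handwheel '[[[0,0,0,0.012,-0.03,0,0.03],[0,0,0,0.008,-0.014,0,0.03],[0,0,0,0,0,0,0.03],[0,0,0,0,0,0,0.03]]]' >/dev/null; python3 c.py 0.42 -0.325 0.0547 88.84
```

```text
t 11.4 p [ 0.4205 -0.323   0.1462] turn [ 0.01 -0.01  0.  ] shift now [ 0.0004 -0.0021  0.0915] after turn [ 0.0005 -0.0021  0.0915] w 43.4 F [-0.1  0.5 -2.4] g 30.0
```

```bash
python3 -m handwheel '[[[0,0,0,0,-0.002,0.015,0.03],[0,0,0,0,0,0.025,0.03],[0,0,0,0,0,0.025,0.03],[0,0,0,0,0,0.014,0.03],[0,0,0,0,0,0.006,0.03],[0,0,0,0,0,0.003,0.03],[0,0,0,0,0,0.001,0.03],[0,0,0,0,0,0,0.03],[0,0,0,0,0,0,0.03]]]' | grep -E "tcp|wrist"; python3 -m handwheel '[[[0,0,0,0,0,0.001,0.03],[0,0,0,0,0,0.001,0.03],[0,0,0,0,0,0,0.03]]]'  | grep -E "tcp|wrist"
```

```text
tcp_pos: [0.4217, -0.3253, 0.0583]
wrist_force: [-0.2, -0.2, -2.4]
tcp_pos: [0.421, -0.3252, 0.0555]
wrist_force: [-0.3, 0.2, -1.4]
```

```bash
python3 -m handwheel '[[[0,0,0,0,0,0.001,0.03],[0,0,0,0,0,0,0.03],[0,0,0,0,0,0,0.03]]]'  | grep -E "tcp|wrist"; python3 -m handwheel '[[[0,0,0,0,0,0.001,0.03],[0,0,0,0,0,0,0.03],[0,0,0,0,0,0,0.03]]]'  | grep -E "tcp|wrist"
```

```text
tcp_pos: [0.4212, -0.3252, 0.0548]
wrist_force: [-0.2, 1.3, 0.0]
tcp_pos: [0.4212, -0.3252, 0.0547]
wrist_force: [-2.6, 1.6, 5.3]
```

```bash
python3 -m handwheel '[[[0,0,0,0,0,-0.001,0.03],[0,0,0,0,0,0,0.064],[0,0,0,0,0,0,0.064],[0,0,0,0,0,0,0.064],[0,0,0,0,0,0,0.064],[0,0,0,0,0,-0.02,0.064],[0,0,0,0,0,-0.035,0.064],[0,0,0,0,0,-0.035,0.064],[0,0,0,0,0,-0.02,0.064],[0,0,0,-0.02,0.03,0,0.064],[0,0,0,-0.02,0.035,0,0.064],[0,0,0,-0.02,0.035,0,0.064]]]' >/dev/null;  python3 -m handwheel '[[[0,0,0,-0.02,0.035,0,0.064],[0,0,0,-0.02,0.035,0,0.064],[0,0,0,-0.02,0.035,0,0.064],[0,0,0,-0.01,0.02,0,0.064],[0,0,0,0,0,0,0.064]]]' >/dev/null;python3 c.py 0.603 -0.030 0.165 88.84; python3 - <<'E'
from h import *
T=cams.capture("top");S=cams.capture("side")
cv2.imwrite("pics/d.png",cv2.resize(np.hstack([S[110:250,240:420],T[130:270,275:415],T[200:340,380:520]]),None,fx=1.7,fy=1.7)[:,:,::-1])
E
```

```text
t 14.9 p [ 0.5568 -0.1003  0.1643] turn [0.   0.   0.05] shift now [-0.0451  0.071  -0.0007] after turn [-0.0448  0.0712 -0.0007] w 64.2 F [-0.7  0.  -0.7] g 0.0
```

View pics/d.png

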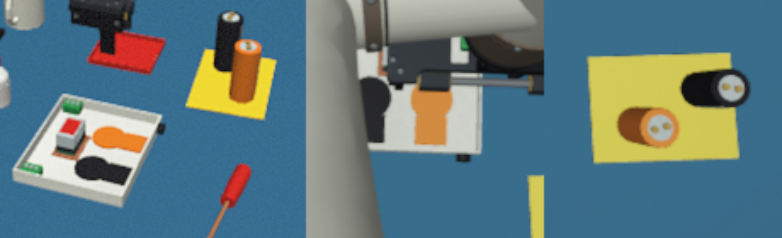

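Both caps stand upright on the mat. I'll approach the faulty module and meanwhile check the now-bare pads in the side view.

```bash
python3 -m handwheel '[[[0,0,0,-0.015,0.025,0,0.064],[0,0,0,-0.015,0.026,0,0.064],[0,0,0.05,-0.015,0.02,0,0.064],[0,0,0,0,0,0,0.064],[0,0,0,0,0,0,0.064]]]' >/dev/null;python3 c.py 0.603 -0.030 0.012 88.84; python3 - <<'E'
from h import *
S=cams.capture("side")
for nm,f in(("O",org),("B",blk)):
    c,m,A=blob(S,f,(265,180,345,225)); w=np.array([onz("side",p,.006)[:2] for p in c]);
    a=np.radians(-1.16);ex=np.array([np.cos(a),np.sin(a)]);ey=np.array([-ex[1],ex[0]])
    u,v=w@ex,w@ey; print(nm,m.round(1),"xmax-27:",(u.max()-.027).round(4),"xmin+58",(u.min()+.058).round(4),"ymid",((v.max()+v.min())/2).round(4),"wid",np.ptp(v).round(4))
    U=(u.max()-.027+u.min()+.058)/2;print("centre",ex*U+ey*(v.max()+v.min())/2)
b=blob(S,red,(268,172,292,200));print("redlab side",rect("side",b[0],.042))
E
```

```text
t 15.5 p [ 0.6011 -0.0333  0.1642] turn [-0.   -0.01 -0.05] shift now [-0.002   0.0034  0.1522] after turn [-0.0018  0.0034  0.1522] w 64.1 F [-0.5  0.7 -0.1] g 0.0
O [309.1 191.6] xmax-27: 0.5518 xmin+58 0.5541 ymid -0.0527 wid 0.0531
centre [ 0.55174503 -0.06392706]
B [299.2 209.9] xmax-27: 0.551 xmin+58 0.5553 ymid 0.0253 wid 0.0494
centre [0.55355976 0.01409621]
redlab side (array([ 0.6025, -0.0284,  0.0341,  0.0219]), 89.07)
```

```bash
python3 -m handwheel '[[[0,0,0,-0.002,0.003,0.025,0.068],[0,0,0,0,0,0.03,0.068],[0,0,0,0,0,0.03,0.068],[0,0,0,0,0,0.03,0.068],[0,0,0,0,0,0.023,0.068],[0,0,0,0,0,0.01,0.068],[0,0,0,0,0,0,0.068]]]' |grep -E "tcp|wrist" ; python3 -m handwheel '[[[0,0,0,0,0,0,0.03],[0,0,0,0,0,0,0.03],[0,0,0,0,0,0,0.03],[0,0,0,0,0,0,0.03],[0,0,0,0,0,0,0.03]]]';python3 c.py 0.598 -0.312 0.1 88.84
```

```text
tcp_pos: [0.6025, -0.0307, 0.0155]
wrist_force: [0.0, 0.4, 0.4]
time_s: 16.75
tcp_pos: [0.6046, -0.0294, 0.0179]
ee_rot: [[-1.0, 0.024, 0.002], [0.024, 1.0, 0.0], [-0.002, 0.0, -1.0]]
wrist_force: [-1.3, -0.9, 6.1]
gripper_width: 0.575
gripper_force: 30.0
t 16.75 p [ 0.6046 -0.0294  0.0179] turn [ 0.    0.02 -0.03] shift now [-0.0003 -0.2827 -0.0822] after turn [ 0.0009 -0.2827 -0.0821] w 50.0 F [-1.3 -0.9  6.1] g 30.0
```

```bash
python3 -m handwheel '[[[0,0,0,0,0,-0.01,0.03],[0,0,0,0,0,-0.025,0.03],[0,0,0,0,0,-0.03,0.03],[0,0,0,0,-0.015,-0.015,0.03],[0,0,0,0,-0.03,0,0.03],[0,0,0,0,-0.036,0,0.03],[0,0,0,0,-0.036,0,0.03],[0,0,0,0,-0.036,0,0.03],[0,0,0,0,-0.036,0,0.03],[0,0,0,0,-0.036,0,0.03],[0,0,0,0,-0.03,0,0.03],[0,0,0,0,-0.02,0,0.03]]]' >/dev/null; python3 -m handwheel '[[[0,0,0,0,-0.007,0,0.03],[0,0,0,0,0,0,0.03],[0,0,0,0,0,0,0.03]]]' >/dev/null; python3 c.py 0.597 -0.311 0.015 88.84
```

```text
t 18.25 p [ 0.5968 -0.3106  0.0964] turn [ 0.01 -0.01 -0.03] shift now [-0.0003 -0.0004  0.0814] after turn [-0.0002 -0.0004  0.0814] w 49.5 F [ 0.6 -0.2 -2.2] g 30.0
```

```bash
python3 -m handwheel '[[[0,0,0,0,0,0.015,0.03],[0,0,0,0,0,0.025,0.03],[0,0,0,0,0,0.022,0.03],[0,0,0,0,0,0.01,0.03],[0,0,0,0,0,0.005,0.03],[0,0,0,0,0,0.002,0.03],[0,0,0,0,0,0,0.03],[0,0,0,0,0,0,0.03]]]' | grep -E "tcp|wrist"; python3 -m handwheel '[[[0,0,0,0,0,0.001,0.03],[0,0,0,0,0,0,0.03],[0,0,0,0,0,0,0.03]]]'  | grep -E "tcp|wrist"
```

```text
tcp_pos: [0.5977, -0.3117, 0.0186]
wrist_force: [-0.4, 0.3, -0.7]
tcp_pos: [0.597, -0.3116, 0.0169]
wrist_force: [-0.8, -0.6, -0.6]
```

```bash
python3 -m handwheel '[[[0,0,0,0,0,0.001,0.03],[0,0,0,0,0,0.001,0.03],[0,0,0,0,0,0,0.03]]]'  | grep -E "tcp|wrist"
```

```text
tcp_pos: [0.597, -0.3115, 0.015]
wrist_force: [-0.8, 1.1, 2.5]
```

```bash
python3 -m handwheel '[[[0,0,0,0,0,0.0005,0.03],[0,0,0,0,0,0,0.06],[0,0,0,0,0,0,0.068],[0,0,0,0,0,0,0.068],[0,0,0,0,0,0,0.068],[0,0,0,0,0,-0.02,0.068],[0,0,0,0,0,-0.035,0.068],[0,0,0,0,0,-0.035,0.068],[0,0,0,0,0,-0.035,0.068],[0,0,0,0,0.02,-0.02,0.068],[0,0,0,0,0.035,0,0.068],[0,0,0,0,0.045,0,0.068]]]' >/dev/null;  python3 -m handwheel '[[[0,0,0,0,0.045,0,0.068],[0,0,0,0,0.045,0,0.068],[0,0,0,0,0.045,0,0.068],[0,0,0,0,0.045,0,0.068],[0,0,0,0,0.03,0,0.068],[0,0,0,0,0,0,0.068]]]' >/dev/null;python3 c.py 0.573 0.291 0.16 63.2; python3 - <<'E'
from h import *
T=cams.capture("top");S=cams.capture("side")
cv2.imwrite("pics/e.png",cv2.resize(np.hstack([S[100:240,240:420],T[130:270,380:520]]),None,fx=2.4,fy=2.4)[:,:,::-1])
E
```

```text
t 21.45 p [0.6047 0.002  0.1591] turn [0.01 0.   4.28] shift now [ 0.0372  0.2884 -0.0008] after turn [ 0.1586  0.2437 -0.0009] w 67.7 F [-0.6 -0.1 -0.3] g 0.0
```

View pics/e.png

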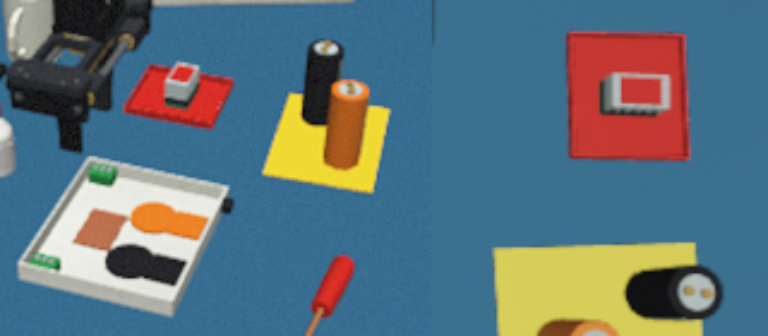

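The faulty module lies flat in the tray, label up, and the caps still stand on the mat. Next is the spare.

```bash
python3 -m handwheel '[[[0,0,1.1,0,0,0,0.068],[0,0,1.1,0,0,0,0.068],[0,0,1.1,0,0,0,0.068],[0,0,1,0.01,0.015,0,0.068],[0,0,0,0.02,0.032,0,0.068],[0,0,0,0.025,0.038,0,0.068],[0,0,0,0.025,0.038,0,0.068],[0,0,0,0.025,0.038,0,0.068],[0,0,0,0.025,0.038,0,0.068],[0,0,0,0.02,0.03,0,0.068],[0,0,0,0.009,0.015,0,0.068],[0,0,0,0,0,0,0.068]]]' >/dev/null;  python3 -m handwheel '[[[0,0,0,0,0,0,0.068]]]' >/dev/null;python3 c.py 0.573 0.291 0.012 63.2; python3 - <<'E'
from h import *
S=cams.capture("side");T=cams.capture("top")
cu=lambda h,s,v:((h<16)|(h>174))&(s>60)&(s<190)&(v>70)
b=blob(S,cu,(266,180,296,208));print("seat side",b[1],rect("side",b[0],.006))
for n,I,bx in(("side",S,(265,180,345,225)),("top",T,(285,150,370,218))):
  for nm,f in(("O",org),("B",blk)):
    q=blob(I,f,bx);print(n,nm,q and (q[1],onz(n,q[1],.006).round(4)))
q=blob(T,cu,(310,140,356,178));print("seat top",q and rect("top",q[0],.006))
E
```

```text
t 22.85 p [0.5729 0.2864 0.1587] turn [-0.01 -0.   -0.08] shift now [0.002  0.0042 0.1467] after turn [0.002  0.0041 0.1467] w 67.9 F [-0.2 -0.7  0.1] g 0.0
seat side [284.38052636 196.8668043 ] (array([ 0.5901, -0.0323,  0.0791,  0.038 ]), 77.4)
side O (array([309.11480134, 191.64722104]), array([ 0.5364, -0.0635,  0.006 ]))
side B (array([299.11954493, 209.9403667 ]), array([0.5385, 0.0147, 0.006 ]))
top O (array([348.21141467, 195.09940843]), array([ 0.5378, -0.0677,  0.006 ]))
top B (array([319.625, 201.625]), array([ 0.5227, -0.0065,  0.006 ]))
seat top (array([ 0.6027, -0.0301,  0.0608,  0.0414]), 89.28)
```

```bash
python3 -m handwheel '[[[0,0,-0.08,0.002,0.004,0.025,0.068],[0,0,0,0,0,0.03,0.068],[0,0,0,0,0,0.03,0.068],[0,0,0,0,0,0.03,0.068],[0,0,0,0,0,0.023,0.068],[0,0,0,0,0,0.01,0.068],[0,0,0,0,0,0,0.068]]]' |grep -E "tcp|wrist" ; python3 -m handwheel '[[[0,0,0,0,0,0,0.03],[0,0,0,0,0,0,0.03],[0,0,0,0,0,0,0.03],[0,0,0,0,0,0,0.03],[0,0,0,0,0,0,0.03]]]';python3 c.py 0.604 -0.030 0.1 88.84
```

```text
tcp_pos: [0.5724, 0.2906, 0.0098]
wrist_force: [0.2, 0.1, 0.5]
time_s: 24.15
tcp_pos: [0.5734, 0.2928, 0.0125]
ee_rot: [[-0.894, 0.449, 0.002], [0.449, 0.894, 0.001], [-0.001, 0.002, -1.0]]
wrist_force: [-0.9, -1.1, 5.1]
gripper_width: 0.574
gripper_force: 30.0
t 24.15 p [0.5734 0.2928 0.0125] turn [ 0.02  0.02 -4.25] shift now [-0.1724 -0.2745 -0.0878] after turn [-0.0371 -0.3221 -0.0875] w 49.9 F [-0.9 -1.1  5.1] g 30.0
```

```bash
python3 -m handwheel '[[[0,0,0,0,0,-0.01,0.03],[0,0,0,0,0,-0.025,0.03],[0,0,0,0,0,-0.03,0.03],[0,0,-0.7,0,0,-0.025,0.03],[0,0,-0.9,0,0,0,0.03],[0,0,-0.9,0,0,0,0.03],[0,0,-0.9,0,0,0,0.03],[0,0,-0.85,0,-0.01,0,0.03],[0,0,0,-0.003,-0.025,0,0.03],[0,0,0,-0.004,-0.035,0,0.03],[0,0,0,-0.004,-0.035,0,0.03],[0,0,0,-0.004,-0.035,0,0.03]]]' >/dev/null; python3 -m handwheel '[[[0,0,0,-0.004,-0.035,0,0.03],[0,0,0,-0.004,-0.035,0,0.03],[0,0,0,-0.004,-0.035,0,0.03],[0,0,0,-0.004,-0.035,0,0.03],[0,0,0,-0.004,-0.025,0,0.03],[0,0,0,-0.002,-0.014,0,0.03],[0,0,0,0,0,0,0.03],[0,0,0,0,0,0,0.03]]]' >/dev/null; python3 c.py 0.604 -0.030 0.0185 89
```

```text
t 26.15 p [ 0.6019 -0.027   0.101 ] turn [ 0.   -0.   -0.04] shift now [-0.0022 -0.003   0.0825] after turn [-0.0021 -0.003   0.0825] w 49.4 F [ 0.1  0.7 -0.4] g 30.0
```

```bash
python3 -m handwheel '[[[0,0,-0.04,-0.002,-0.003,0.015,0.03],[0,0,0,0,0,0.025,0.03],[0,0,0,0,0,0.022,0.03],[0,0,0,0,0,0.01,0.03],[0,0,0,0,0,0.005,0.03],[0,0,0,0,0,0.003,0.03],[0,0,0,0,0,0,0.03],[0,0,0,0,0,0,0.03]]]' | grep -E "tcp|wrist"; python3 -m handwheel '[[[0,0,0,0,0,0.001,0.03],[0,0,0,0,0,0,0.03],[0,0,0,0,0,0,0.03]]]'  | grep -E "tcp|wrist"
```

```text
tcp_pos: [0.6047, -0.0302, 0.022]
wrist_force: [0.4, -0.6, -0.9]
tcp_pos: [0.6041, -0.0305, 0.0203]
wrist_force: [0.3, 0.3, -1.7]
```

```bash
python3 -m handwheel '[[[0,0,0,0,0,0.001,0.03],[0,0,0,0,0,0.001,0.03],[0,0,0,0,0,0,0.03]]]'  | grep -E "tcp|wrist";  python3 -m handwheel '[[[0,0,0,0,0,0.0005,0.03],[0,0,0,0,0,0,0.03],[0,0,0,0,0,0,0.03]]]'  | grep -E "tcp|wrist"
```

```text
tcp_pos: [0.6041, -0.0304, 0.0185]
wrist_force: [-1.4, 0.2, 2.6]
tcp_pos: [0.6041, -0.0305, 0.0185]
wrist_force: [-2.6, 0.4, 5.3]
```

Contact. I'll release, rise, move clear towards the mat, and look. The black cap goes back first: it stands furthest back, and its pad is the far one.

```bash
python3 -m handwheel '[[[0,0,0,0,0,-0.0005,0.06],[0,0,0,0,0,0,0.068],[0,0,0,0,0,0,0.068],[0,0,0,0,0,0,0.068],[0,0,0,0,0,-0.02,0.068],[0,0,0,0,0,-0.035,0.068],[0,0,0,0,0,-0.035,0.068],[0,0,0,0,0,-0.035,0.068],[0,0,0,0.015,-0.024,-0.02,0.064],[0,0,0,0.024,-0.038,0,0.064],[0,0,0,0.024,-0.038,0,0.064],[0,0,0,0.024,-0.038,0,0.064]]]' >/dev/null;  python3 -m handwheel '[[[0,0,0,0.024,-0.038,0,0.064],[0,0,0,0.024,-0.038,0,0.064],[0,0,0,0.024,-0.038,0,0.064],[0,0,0,0.012,-0.022,0,0.064],[0,0,0,0,0,0,0.064],[0,0,0,0,0,0,0.064]]]' >/dev/null;python3 c.py 0.421 -0.325 0.165 88.84; python3 - <<'E'
from h import *
T=cams.capture("top");S=cams.capture("side")
a=blob(T,grn,(312,150,352,172));b=blob(S,grn,(268,172,292,200))
for n,q in(("top",a),("side",b)):
    if q: print(n,q[1],rect(n,q[0],.042))
q=blob(S,alu,(338,105,356,133));
cv2.imwrite("pics/f.png",cv2.resize(np.hstack([S[100:240,240:420],T[130:270,275:415]]),None,fx=2.4,fy=2.4)[:,:,::-1])
E
```

```text
t 29.65 p [ 0.4282 -0.3017  0.163 ] turn [0.   0.   0.02] shift now [ 0.0068 -0.0234 -0.002 ] after turn [ 0.0068 -0.0234 -0.002 ] w 64.0 F [ 0.4  0.2 -0.5] g 0.0
top [332.82792992 160.66913702] (array([ 0.604 , -0.0322,  0.0339,  0.0228]), -89.58)
side [281.04539918 183.44906098] (array([ 0.6033, -0.0307,  0.0345,  0.0229]), 88.91)
```

View pics/f.png

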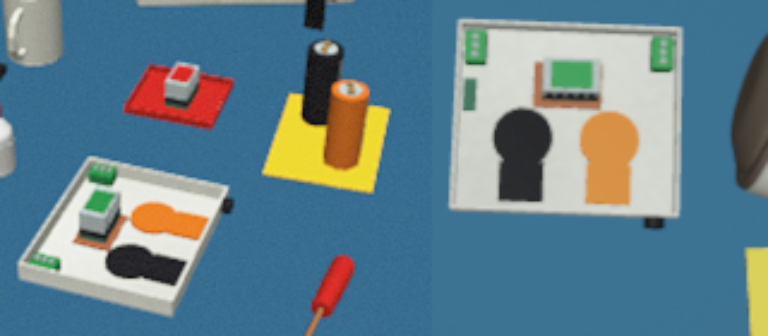

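The spare sits square on the seat, about 2 mm off where the faulty one was. Both pads are in clear view from above, so I'll measure them now and go for the black cap.

```bash
python3 - <<'E'
from h import *
T=cams.capture("top");S=cams.capture("side")
a=np.radians(-1.16);ex=np.array([np.cos(a),np.sin(a)]);ey=np.array([-ex[1],ex[0]])
for n,I,bx in(("top",T,(285,170,374,217)),("side",S,(265,180,333,225))):
  for nm,f in(("O",org),("B",lambda h,s,v:v<75)):
    c,m,A=blob(I,f,bx);w=np.array([onz(n,p,.006)[:2] for p in c]);u,v=w@ex,w@ey
    U=(u.max()-.027+u.min()+.058)/2;print(n,nm,m.round(1),(ex*U+ey*(v.max()+v.min())/2).round(4),"len",np.ptp(u).round(4),"wid",np.ptp(v).round(4))
E
python3 -m handwheel '[[[0,0,0,0.007,-0.0115,0,0.064],[0,0,0,0,-0.012,0,0.064],[0,0,0,0,0,0,0.064],[0,0,0,0,0,0,0.064]]]' >/dev/null;python3 c.py 0.421 -0.325 0.056 88.84
```

```text
top O [348.2 195.1] [ 0.5526 -0.0682] len 0.0816 wid 0.0502
top B [312.  193.9] [0.5542 0.0096] len 0.0818 wid 0.0498
side O [309.1 191.6] [ 0.5517 -0.0639] len 0.0827 wid 0.0531
side B [299.2 209.9] [0.5536 0.0138] len 0.082 wid 0.0518
t 30.25 p [ 0.421  -0.3252  0.1629] turn [ 0.   -0.    0.02] shift now [-0.      0.0002  0.1069] after turn [-0.      0.0002  0.1069] w 63.8 F [-0.2 -0.5 -0.4] g 0.0
```

```bash
python3 -m handwheel '[[[0,0,0,0,0,0.02,0.064],[0,0,0,0,0,0.025,0.064],[0,0,0,0,0,0.025,0.064],[0,0,0,0,0,0.025,0.064],[0,0,0,0,0,0.012,0.064],[0,0,0,0,0,0,0.064],[0,0,0,0,0,0,0.03],[0,0,0,0,0,0,0.03],[0,0,0,0,0,0,0.03],[0,0,0,0,0,0,0.03],[0,0,0,0,0,0,0.03],[0,0,0,0,0,0,0.03]]]' |grep -E "tcp|wrist|grip"; python3 c.py 0.556 0.0105 0.16 88.84
```

```text
tcp_pos: [0.4216, -0.3251, 0.0571]
wrist_force: [-0.6, 2.1, 5.4]
gripper_width: 0.502
gripper_force: 30.0
t 31.45 p [ 0.4216 -0.3251  0.0571] turn [-0.01  0.02  0.03] shift now [-0.1289  0.3377 -0.103 ] after turn [-0.1275  0.3382 -0.1029] w 43.6 F [-0.6  2.1  5.4] g 30.0
```

```bash
python3 -m handwheel '[[[0,0,0,0,0,-0.01,0.03],[0,0,0,0,0,-0.025,0.03],[0,0,0,0,0,-0.03,0.03],[0,0,0,-0.01,0,-0.025,0.03],[0,0,0,-0.014,0.03,0,0.03],[0,0,0,-0.014,0.036,0,0.03],[0,0,0,-0.014,0.036,0,0.03],[0,0,0,-0.014,0.036,0,0.03],[0,0,0,-0.014,0.036,0,0.03],[0,0,0,-0.014,0.036,0,0.03],[0,0,0,-0.014,0.036,0,0.03],[0,0,0,-0.01,0.036,0,0.03]]]' >/dev/null; python3 -m handwheel '[[[0,0,0,-0.007,0.03,0,0.03],[0,0,0,-0.004,0.02,0,0.03],[0,0,0,0,0.006,0,0.03],[0,0,0,0,0,0,0.03],[0,0,0,0,0,0,0.03]]]' >/dev/null; python3 c.py 0.556 0.0105 0.06 88.84
```

```text
t 33.15 p [0.5551 0.0102 0.1458] turn [-0.   -0.01  0.03] shift now [-0.001   0.0004  0.0858] after turn [-0.0009  0.0003  0.0858] w 43.5 F [ 0.1 -1.  -1.8] g 30.0
```

```bash
python3 -m handwheel '[[[0,0,0,-0.001,0,0.015,0.03],[0,0,0,0,0,0.025,0.03],[0,0,0,0,0,0.025,0.03],[0,0,0,0,0,0.012,0.03],[0,0,0,0,0,0.005,0.03],[0,0,0,0,0,0,0.03],[0,0,0,0,0,0,0.03],[0,0,0,0,0,0,0.03]]]' | grep -E "tcp|wrist"; python3 -m handwheel '[[[0,0,0,0,0,0.001,0.03],[0,0,0,0,0,0.001,0.03],[0,0,0,0,0,0,0.03],[0,0,0,0,0,0,0.03]]]'  | grep -E "tcp|wrist"
```

```text
tcp_pos: [0.5576, 0.011, 0.0653]
wrist_force: [-0.2, -0.5, -2.8]
tcp_pos: [0.5567, 0.0109, 0.0621]
wrist_force: [-0.0, -0.3, -2.9]
```

```bash
python3 -m handwheel '[[[0,0,0,0,0,0.001,0.03],[0,0,0,0,0,0.001,0.03],[0,0,0,0,0,0,0.03]]]'  | grep -E "tcp|wrist"; python3 -m handwheel '[[[0,0,0,0,0,0.001,0.03],[0,0,0,0,0,0,0.03],[0,0,0,0,0,0,0.03]]]'  | grep -E "tcp|wrist"
```

```text
tcp_pos: [0.5568, 0.0109, 0.0602]
wrist_force: [-0.5, 0.3, -1.2]
tcp_pos: [0.5569, 0.0109, 0.0601]
wrist_force: [-3.1, 0.6, 5.7]
```

```bash
python3 -m handwheel '[[[0,0,0,0,0,-0.001,0.03],[0,0,0,0,0,0,0.064],[0,0,0,0,0,0,0.064],[0,0,0,0,0,0,0.064],[0,0,0,0,0,0,0.064],[0,0,0,0,0,-0.02,0.064],[0,0,0,0,0,-0.035,0.064],[0,0,0,0,0,-0.035,0.064],[0,0,0,0,0,-0.02,0.064],[0,0,0,0.02,-0.028,0,0.064],[0,0,0,0.025,-0.035,0,0.064],[0,0,0,0.025,-0.035,0,0.064]]]' >/dev/null;  python3 -m handwheel '[[[0,0,0,0.025,-0.035,0,0.064],[0,0,0,0.025,-0.035,0,0.064],[0,0,0,0.025,-0.035,0,0.064],[0,0,0,0.02,-0.03,0,0.064],[0,0,0,0.01,-0.017,0,0.064],[0,0,0,0,0,0,0.064],[0,0,0,0,0,0,0.064]]]' >/dev/null;python3 c.py 0.3763 -0.245 0.056 88.84
```

```text
t 36.85 p [ 0.3776 -0.2363  0.1702] turn [-0.    0.    0.02] shift now [ 0.0012 -0.0087  0.1142] after turn [ 0.0011 -0.0087  0.1142] w 63.9 F [-0.1  0.4  0.4] g 0.0
```

```bash
python3 -m handwheel '[[[0,0,0,0.001,-0.009,0,0.064],[0,0,0,0,0,0.025,0.064],[0,0,0,0,0,0.03,0.064],[0,0,0,0,0,0.03,0.064],[0,0,0,0,0,0.02,0.064],[0,0,0,0,0,0.009,0.064],[0,0,0,0,0,0,0.03],[0,0,0,0,0,0,0.03],[0,0,0,0,0,0,0.03],[0,0,0,0,0,0,0.03],[0,0,0,0,0,0,0.03],[0,0,0,0,0,0,0.03]]]' |grep -E "tcp|wrist|grip"; python3 c.py 0.5543 -0.0677 0.15 88.84
python3 - <<'E'
from h import *
T=cams.capture("top");S=cams.capture("side")
cv2.imwrite("pics/g.png",cv2.resize(np.hstack([S[100:240,240:420],T[130:270,275:415]]),None,fx=2.4,fy=2.4)[:,:,::-1])
a=blob(T,alu,(302,166,322,188));b=blob(S,alu,(286,170,302,182))
if a and b: print("capB top",a[1],b[1],tri(a[1],b[1]))
E
```

```text
tcp_pos: [0.3773, -0.2453, 0.057]
wrist_force: [0.5, 1.4, 5.6]
gripper_width: 0.502
gripper_force: 30.0
t 38.05 p [ 0.3773 -0.2453  0.057 ] turn [-0.01  0.02  0.04] shift now [-0.1743  0.1804 -0.0927] after turn [-0.1734  0.1811 -0.093 ] w 43.7 F [0.5 1.4 5.6] g 30.0
capB top [312.29508197 177.44500639] [293.4477265  177.19231744] (array([0.55527744, 0.00926348, 0.10345979]), np.float64(0.00011272839453657))
```

View pics/g.png

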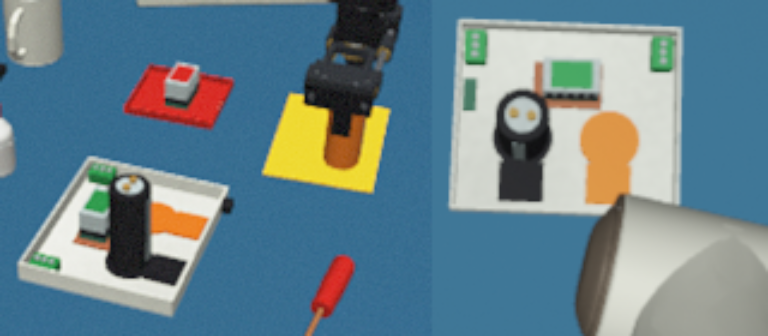

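The black cap stands on its pad at its original spot, within about 1 mm, and the orange cap is gripped. I'll take it back now.

```bash
python3 -m handwheel '[[[0,0,0,0,0,-0.01,0.03],[0,0,0,0,0,-0.025,0.03],[0,0,0,0,0,-0.03,0.03],[0,0,0,-0.014,0.015,-0.015,0.03],[0,0,0,-0.025,0.026,0,0.03],[0,0,0,-0.03,0.031,0,0.03],[0,0,0,-0.03,0.031,0,0.03],[0,0,0,-0.03,0.031,0,0.03],[0,0,0,-0.025,0.026,0,0.03],[0,0,0,-0.014,0.015,0,0.03],[0,0,0,-0.005,0.006,0,0.03],[0,0,0,0,0,0,0.03]]]' >/dev/null; python3 -m handwheel '[[[0,0,0,0,0,0,0.03]]]' >/dev/null; python3 c.py 0.5543 -0.0675 0.06 88.84
```

```text
t 39.45 p [ 0.551  -0.0679  0.1358] turn [-0.   -0.02  0.02] shift now [-0.0035  0.0004  0.0758] after turn [-0.0033  0.0004  0.0758] w 43.2 F [-0.5  0.4 -2.6] g 30.0
```

```bash
python3 -m handwheel '[[[0,0,0,-0.002,0,0.015,0.03],[0,0,0,0,0,0.025,0.03],[0,0,0,0,0,0.02,0.03],[0,0,0,0,0,0.009,0.03],[0,0,0,0,0,0.004,0.03],[0,0,0,0,0,0,0.03],[0,0,0,0,0,0,0.03],[0,0,0,0,0,0,0.03]]]' | grep -E "tcp|wrist"; python3 -m handwheel '[[[0,0,0,0,0,0.001,0.03],[0,0,0,0,0,0.001,0.03],[0,0,0,0,0,0,0.03],[0,0,0,0,0,0,0.03]]]'  | grep -E "tcp|wrist"
```

```text
tcp_pos: [0.5551, -0.0671, 0.0641]
wrist_force: [0.0, -0.0, -2.0]
tcp_pos: [0.5544, -0.067, 0.0611]
wrist_force: [0.1, 0.6, -2.5]
```

```bash
python3 -m handwheel '[[[0,0,0,0,0,0.001,0.03],[0,0,0,0,0,0,0.03],[0,0,0,0,0,0,0.03]]]'  | grep -E "tcp|wrist"; python3 -m handwheel '[[[0,0,0,0,0,0.001,0.03],[0,0,0,0,0,0,0.03],[0,0,0,0,0,0,0.03]]]'  | grep -E "tcp|wrist"
```

```text
tcp_pos: [0.5546, -0.067, 0.0602]
wrist_force: [-0.2, 1.3, -0.9]
tcp_pos: [0.5546, -0.0671, 0.0601]
wrist_force: [-2.9, 0.9, 5.4]
```

```bash
python3 -m handwheel '[[[0,0,0,0,0,-0.001,0.03],[0,0,0,0,0,0,0.064],[0,0,0,0,0,0,0.064],[0,0,0,0,0,0,0.064],[0,0,0,0,0,0,0.064],[0,0,0,0,0,-0.02,0.064],[0,0,0,0,0,-0.035,0.064],[0,0,0,0,0,-0.035,0.064],[0,0,0,0,0,-0.02,0.064],[0,0,0,0.02,-0.03,0,0.064],[0,0,0,0.025,-0.035,0,0.064],[0,0,0,0.025,-0.035,0,0.064]]]' >/dev/null;  python3 -m handwheel '[[[0,0,0,0.025,-0.035,0,0.064],[0,0,0,0.025,-0.035,0,0.064],[0,0,0,0.02,-0.03,0,0.064],[0,0,0,0.01,-0.02,0,0.064],[0,0,0,0,0,0,0.064],[0,0,0,0,0,0,0.064]]]' >/dev/null; python3 m.py 2>&1 | grep -E "cap|meter|tray"; python3 - <<'E'
from h import *
T=cams.capture("top");S=cams.capture("side")
cv2.imwrite("pics/i.png",cv2.resize(np.hstack([S[100:240,240:420],T[130:270,275:415]]),None,fx=2.4,fy=2.4)[:,:,::-1])
b=blob(T,grn,(312,150,352,172));print("spare",rect("top",b[0],.042))
E
```

```text
tray [461.6 154.4] [314.1 140.9] tri [ 0.6179 -0.3209 -0.0047] gap 0.0335 rect (array([ 0.6178, -0.3119,  0.1074,  0.0761]), 89.93) (array([ 0.5961, -0.3038,  0.119 ,  0.118 ]), -89.95)
capB [312.3 177.4] [293.5 177.2] tri [0.5552 0.0092 0.1035] gap 0.0002 rect (array([0.5552, 0.0093, 0.0289, 0.0289]), -44.45) (array([0.5548, 0.0103, 0.0288, 0.0286]), -71.59)
capO [353.1 179.4] [307.4 159.5] tri [ 0.5485 -0.0691  0.1058] gap 0.0076 rect (array([ 0.5524, -0.0688,  0.0268,  0.0268]), -89.68) (array([ 0.5442, -0.07  ,  0.0235,  0.0118]), -78.01)
meter [171.9 254.6] [316.1 308.8] tri [0.4068 0.2981 0.0124] gap 0.0016 rect (array([0.4062, 0.2903, 0.1539, 0.0792]), 80.79) (array([0.4034, 0.3072, 0.164 , 0.0849]), 80.85)
spare (array([ 0.604 , -0.0322,  0.0339,  0.0228]), -89.58)
```

View pics/i.png

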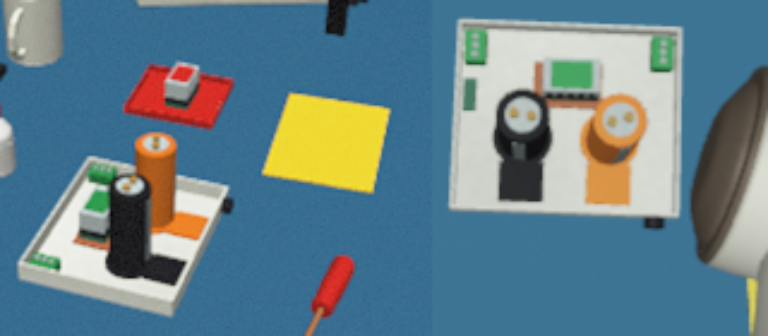

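Everything is in place: both caps upright on their own pads (tops within 1–2 mm of where they started), the spare on the seat, the faulty module in the tray, and the meter unmoved.

```bash
python3 -c "from station import r;print(r.finish_job())"
```

```text
the job is handed in; nothing more can be done
None
```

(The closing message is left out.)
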